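Clear the curing box cover and hold it open

ROBOT

A 7-joint arm with a two-finger parallel gripper is mounted at the origin on the work surface. World frame = base frame: x ahead of the robot, y to its left, z up, the work surface at z = 0. Lengths are in mm, angles in rad, forces in N, time in s.
With the tool pointing down it reaches from about 425 to 825 mm from the base axis. Payload 3.6 kg.
Tool frame: the origin (TCP) lies midway between the tips of the shut fingers; the grasp point (between the pads) lies 19 mm behind it; z points along the fingers, y is the line along which they close (so a half turn about z gives the same grasp; the last joint's range is limited). The gripper opens to 93 mm and grips with 3 to 60 N. Pads are 15 mm wide; open, the fingers measure 128 mm over their backs; the gripper's body (75 mm by 188 mm) begins 65 mm behind the grasp point.
Start: joints at [-1.19, 0.615, -0.013, 1.423, 0.008, 1.103, -0.04], TCP at [257.748, 596.681, 218.64] pointing down, gripper open.
Joint ranges: [-3.12, 3.12], [-0.3, 2.06], [-1.34, 1.32], [0.26, 2.42], [-1.36, 4.5], [0.01, 1.98], [-2.84, 2.84]. Speed limits (rad/s): [2.79, 2.79, 3.14, 3.14, 3.14, 3.14, 3.14].

INTERFACE

Orientations are given as a unit quaternion [w, x, y, z].
In Python, from station import bot gives the robot as it stands. The module is installed in compiled form; this text tells all that it offers.
- The arm moves only by the tool play_rows, never from a script. Its argument "commands" is one flat list of numbers, 7 for each row, row after row: the turn, a rotation vector about the tool's x, y, z normalised to -1 to 1, where 1 is 2 rad, then the shift along the tool's x, y, z normalised to -1 to 1, where 1 is 25 cm, then the closure, from -1 (fully open) to 1 (shut). In form: [wx, wy, wz, x, y, z, claw, wx, wy, wz, x, y, z, claw, ...]. A call has 1 to 10 rows; each row is the pose to reach, as a shift and turn from the pose commanded when the call began, along the tool's axes at that moment; what a row does not reach only later rows make up. A row lasts 1/12 s, in which the tool goes at most 41.7 mm and 7.16 degrees, less where a joint would pass 70% of its speed; a pose out of reach is approached as far as the arm can. A call with a number of a shift or a turn outside -1 to 1 is refused whole. A call with a gripper value outside its range is refused whole. The fingers move at their own pace and stop on an object; "squeeze" is the grip in N (left out, the last holds). Time passes only in rows, so rows that repeat a pose let the fingers close. It gives the time, the measured TCP pose, the force, the opening and the grip force at its end, in the units of the state.
- bot.read_state(): the state, without advancing time (a new reading comes with each control period).
- bot.grab_frame(name): name is "scene" or "top" or "wrist"; returns the picture (400x640x3 uint8, red, green, blue); there is no depth.
- bot.get_calibration(name): a dict with "camera_matrix" (3x3 intrinsics, pixels), "R" (3x3) and "t" (3): a world point X has camera coordinates R X + t; the wrist camera has in their place "hand_eye" (4x4, takes a point from camera to tool coordinates, whose origin is the TCP and whose axes are the flange's). Camera axes: x right, y down, z forward; pixel columns grow to the right and rows downward; lengths in mm; the calibration is good to about 2 mm. A picture is of the moment at which its call begins: read the wrist's pose just before it. get_calibration takes no time and is no camera call.
- bot.hand_in(): hands the job in; it is judged then, once.
Trained networks look in the newest picture that a camera, given by its name, has taken for a name from the list of things; names that differ only in an ending like _2 or _b are one class to them, and where a whole thing is asked for, a point or a joint stands for the part that bears it (a point fixed in the world has none). Each returns a list of dicts, best first, with "conf" (0 to 1); they miss things now and then, are a little off and sometimes report something else, mostly with a low value. They report only what shows in the picture. A call takes as long as a camera call.
- bot.boxes_of(camera, thing): "bbox" ([left, top, width, height] in pixels, round what is visible of it).
- bot.cut_out(camera, thing): "mask" (400x640 bool, what is visible of it) and "bbox" ([left, top, width, height] in pixels, round what is visible of it).
- bot.spot_point(camera, thing): "at" ([column, row] in pixels: a listed point, or the origin of a listed thing).
The state is a dict: "time": time; "qpos": joint angles; "qd": joint speeds; "effort": joint torques, N m; "position": TCP position; "tool_rot": TCP orientation; "contact_force": force on the tool from outside, world axes, zero at the start; "torque": the same for the moment, N m; "opening": opening from 0.0 (shut) to 1.0 (fully open); "grip_force": force on a finger pad.
Only numpy, scipy, OpenCV 4.12 (cv2) and the standard library are available. Lean on these libraries where they do the work, as an engineer would, in place of code of your own. Each camera call takes 0.05 s, during which the arm holds its last target. There are 200 camera calls.

TASK

Somebody left the safety glasses on top of the curing box: pick them up before you open the box and set them down gently, right way up, in the open grey tray beside it. Then lift the amber cover, which has no stay and falls shut by itself, without letting it drop, and finish while still holding it open at 45 degrees, so that I can reach the printed parts but little daylight gets at them. Leave everything else where it stands.

Things in the scene. Friction and masses are not known exactly. Their poses are not given: they have to be found in the camera images.
- curebox: UV curing box, fixed to the bench: black open tub 240 (x, depth) x 260 (y, width) x 85 mm high, with a turntable and printed parts inside, closed by an amber clear cover that makes the whole 156 mm high. Origin: centre of the underside. Its front (control panel, cover handle) faces its own -x; the cover's hinge is along its rear top edge (+x).
- cover (a joint): opening angle of the amber cover, rad: 0 shut, 0.785 = 45 degrees, stop at 1.75. It turns about the box's y axis; opening lifts the front edge up and back. Shell 236 deep x 256 wide x 70 mm high, 0.35 to 0.65 kg, on a free hinge: falls shut when let go below about 70 degrees. Lifting at the handle takes about 1.5 to 3 N.
- cover_handle (a point): centre of the cover's handle: black round bar, 10 mm diameter, 116 mm long along the box's y, on a post at each end; bar centre 42 mm in front of the cover's front face, 31 mm below the cover's flat top, 125 mm above the bench when shut. Moves with the cover on an arc about the hinge line; the bar can turn between the fingers. Its axes are the box's when shut and turn with the cover.
- cover_hinge (a point): point on the hinge line, mid width: 124 mm behind the box's origin (its +x), 85 mm above the bench. When shut the handle is 282 mm in front of it (box -x) and 40 mm above it.
- glasses: safety glasses, unfolded, about 60 g, green clear lenses and black frame: 144 mm wide (y), 139 mm deep (x from -57 to +82), 45 mm high. They stand on the lower lens edges and the temple tips, on the flat top of the cover. Origin: on the supporting surface, between the temples; lenses face own -x, z up.
- glasses_bridge (a point): middle of the glasses' brow bar, a straight bar 10 mm thick (glasses x), 84 mm wide (y), 14 mm high; 52 mm from the glasses' origin along their -x, 38 mm above what they stand on. The lenses below it are 3 mm thick. Grip here across the 10 mm.
- tray: open grey tray, fixed, 190 (x) x 210 (y) x 30 mm high, walls and floor 4 mm thick. Origin: centre of the underside. It stands to the left or to the right of the curing box.
- spool: dark spool of filament lying flat, 200 mm diameter, 60 mm high, loose, on the other side of the curing box from the tray. Origin: centre of the underside. Leave alone.
- resin_bottle: brown bottle with black cap, 72 mm diameter, 185 mm high, loose, behind the tray or the spool. Origin: centre of the underside. Leave alone.
- printed_cup: grey printed cup, 72 mm diameter, 60 mm high, loose, behind the tray or the spool. Origin: centre of the underside. Leave alone.
- scraper: flat scraper with a wooden handle, 170 mm long, lying flat on the bench crosswise (along world y) between robot and curing box, loose. Origin: under its middle. Leave alone.

How it is judged:
By the outcome, as a careful person would: the job done as asked, in the order asked, and still so for the second after the job is handed in, while the arm keeps its last pose, push and grip.
It also fails if it takes over 61 s, if anything falls off the work surface, if the arm or the gripper's body presses on something with over 40 N, if the wrist force passes 120 N, or if a joint passes its speed limit or range.

## Working session

There is one attempt and no reset: what is moved stays moved. The work goes in short steps, Python scripts to look and compute and a tool call to move; the robot and the scene stay as the last step left them, time stands still between calls to the robot, and variables do not carry over. Pictures are saved under pics/ and viewed, at most 13 in all, crops included, and the job is handed in when it is done.

Besides the shell and the picture viewer there is one more tool, called after ">>>" by a JSON object that holds its "method" and its "body", one argument or row to a line. play_rows: Moves the arm, as the interface text tells. Its arguments: {"type":"object","properties":{"commands":{"type":"array"},"squeeze":{"type":"number"}},"required":["commands"]}

```bash
mkdir -p pics; python3 - <<'E'
from station import bot
import cv2,numpy as np
np.set_printoptions(precision=3,suppress=True)
for c in ["scene","top"]:
    cv2.imwrite(f"pics/{c}0.png",bot.grab_frame(c)[:,:,::-1])
    k=bot.get_calibration(c);print(c,k["camera_matrix"].tolist(),k["R"],k["t"])
    for n in ["curebox","cover_handle","cover_hinge","glasses","glasses_bridge","tray","spool","resin_bottle","printed_cup","scraper"]:
        r=bot.spot_point(c,n);print(n,[(np.round(d["at"],1).tolist(),round(d["conf"],2)) for d in r[:2]])
print(bot.read_state()); print(bot.get_calibration("wrist"))
E
```

```text
scene [[449.44271902684017, 0.0, 315.7289610462876], [0.0, 449.44271902684017, 198.68100304865132], [0.0, 0.0, 1.0]] [[-0.325  0.946  0.001]
 [ 0.751  0.259 -0.608]
 [-0.575 -0.196 -0.794]] [ 192.757 -361.999 1548.279]
curebox []
cover_handle [([321.7, 179.1], 0.71)]
cover_hinge []
glasses []
glasses_bridge []
tray [([455.3, 244.5], 0.85)]
spool [([217.5, 168.0], 0.55)]
resin_bottle [([407.3, 302.4], 0.7), ([284.3, 280.2], 0.64)]
printed_cup [([191.4, 231.8], 0.96), ([409.7, 304.1], 0.27)]
scraper [([321.2, 181.3], 0.85)]
top [[454.6849010174546, 0.0, 315.9310711823055], [0.0, 454.6849010174546, 198.2144148864065], [0.0, 0.0, 1.0]] [[-0.003 -1.     0.009]
 [-1.     0.003 -0.03 ]
 [ 0.03  -0.009 -1.   ]] [  -9.279  602.029 1399.802]
curebox []
cover_handle [([223.6, 164.5], 0.69), ([309.8, 224.7], 0.56)]
cover_hinge [([310.5, 222.9], 0.64)]
glasses []
glasses_bridge [([300.2, 187.8], 0.81)]
tray [([197.3, 226.4], 0.63)]
spool [([425.2, 240.4], 0.66)]
resin_bottle [([224.5, 159.6], 0.59), ([198.0, 224.2], 0.26)]
printed_cup [([414.6, 162.9], 0.89)]
scraper [([330.6, 257.1], 0.74)]
{'time': 1.1, 'qpos': array([-1.19 ,  0.615, -0.013,  1.423,  0.008,  1.103, -0.04 ]), 'qd': array([ 0.001, -0.001,  0.001, -0.001,  0.001,  0.001, -0.   ]), 'effort': array([  0.   , -45.883,   0.209, -16.604,  -0.061,   0.013,   0.   ]), 'position': array([257.77 , 596.679, 218.645]), 'tool_rot': array([-0.   ,  0.202,  0.979, -0.   ]), 'contact_force': array([-0.46 , -0.29 ,  0.249]), 'torque': array([-0.039, -0.059, -0.008]), 'grip_force': 0.0, 'opening': 1.001066008527696}
{'camera_matrix': array([[338.879,   0.   , 322.902],
       [  0.   , 338.879, 192.929],
       [  0.   ,   0.   ,   1.   ]]), 'hand_eye': array([[  -0.   ,   -0.954,   -0.299,   82.4  ],
       [   1.   ,   -0.   ,    0.001,   -1.457],
       [  -0.001,   -0.299,    0.954, -166.049],
       [   0.   ,    0.   ,    0.   ,    1.   ]])}
```

View pics/scene0.png

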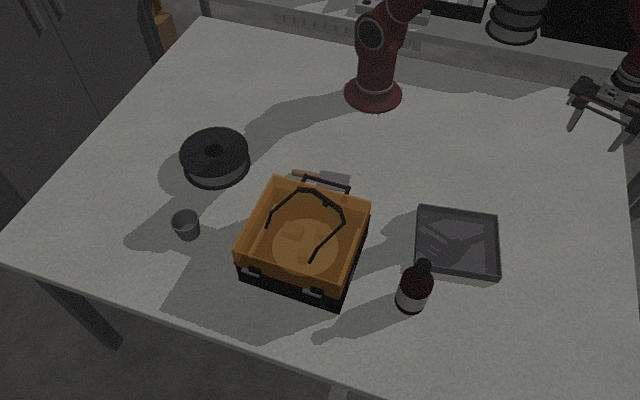

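View pics/top0.png

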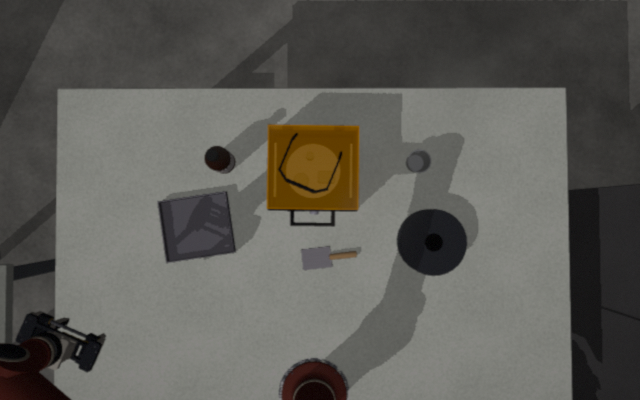

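The scene view shows the box at about (300,240), the tray to its right at (457,243) and the bottle behind the tray. In the top view the cover is at x 268–359 and y 125–210, the handle bar at about (313,224), the glasses at about (311,165) and the tray at about (197,227). I'll enlarge both to get exact pixels.

```bash
python3 - <<'E'
import cv2,numpy as np
a=cv2.imread("pics/top0.png")[115:235,255:375]; b=cv2.imread("pics/scene0.png")[165:265,225:385]
f=lambda i,s:np.clip(cv2.resize(i,None,fx=s,fy=s,interpolation=cv2.INTER_CUBIC)*1.6,0,255).astype('uint8')
cv2.imwrite("pics/tc.png",f(a,5)); cv2.imwrite("pics/sc.png",f(b,5))
E
```

```text
(no output)
```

View pics/tc.png

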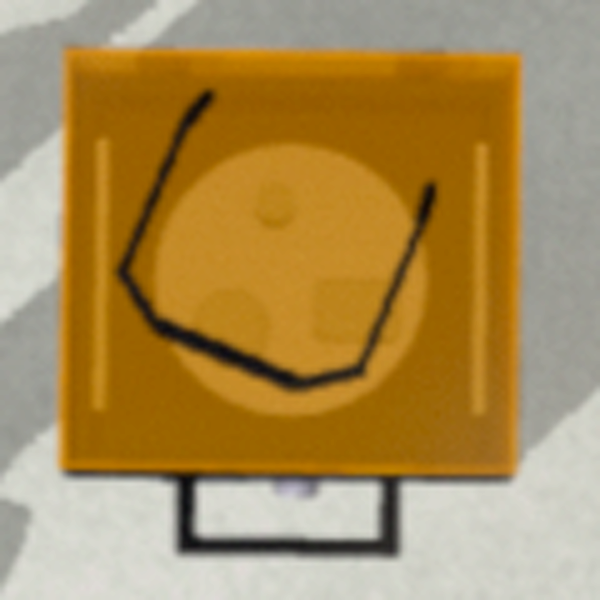

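View pics/sc.png

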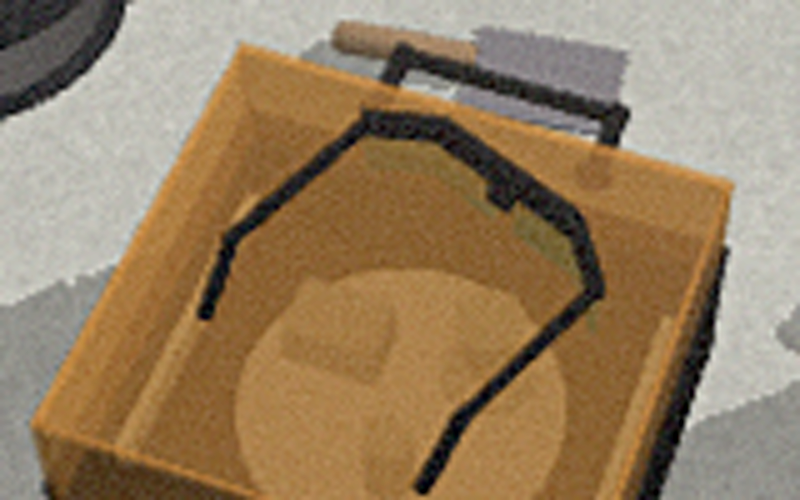

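```bash
cat > h.py <<'E'
from station import bot
import cv2,numpy as np
np.set_printoptions(precision=2,suppress=True)
def ray(cam,uv,z):
    k=bot.get_calibration(cam);R=np.array(k["R"]);c=-R.T@np.ravel(k["t"])
    d=R.T@np.linalg.solve(k["camera_matrix"],[*uv,1]);return c+d*(z-c[2])/d[2]
T=lambda c,r,z:ray("top",(255+(c+.5)/5-.5,115+(r+.5)/5-.5),z)
S=lambda c,r,z:ray("scene",(225+(c+.5)/5-.5,165+(r+.5)/5-.5),z)
E
python3 - <<'E'
from h import *
for n,c,r,z in [("TL",65,50,156),("TR",522,55,156),("BR",517,472,156),("BL",62,470,156),("hl",182,547,126),("hr",397,549,126),("gl",158,325,200),("gr",300,384,200),("tipl",210,95,160),("tipr",432,188,160)]:
    print(n,T(c,r,z))
for n,c,r,z in [("hl",405,50,126),("hr",622,113,126),("gr",440,125,200),("gl",578,220,200),("cFR",240,45,156),("cFL",732,185,156)]:
    print("S",n,S(c,r,z))
# tray rim corners
for uv in [(159,202),(228,192),(235,252),(167,262)]: print("tray",ray("top",uv,30))
for uv in [(418,205),(498,213),(500,280),(415,266)]: print("trayS",ray("scene",uv,30))
E
```

```text
TL [803.21 124.   156.  ]
TR [ 799.97 -130.82  156.  ]
BR [ 567.31 -126.58  156.  ]
BL [569.28 125.73 156.  ]
hl [525.62  60.72 126.  ]
hr [524.03 -61.21 126.  ]
gl [646.48  69.98 200.  ]
gr [614.6   -6.02 200.  ]
tipl [777.18  43.17 160.  ]
tipr [725.07 -79.92 160.  ]
S hl [519.61 -53.19 126.  ]
S hr [523.23  64.5  126.  ]
S gr [616.12  -0.13 200.  ]
S gl [647.25  75.88 200.  ]
S cFR [ 567.31 -123.08  156.  ]
S cFL [572.26 131.55 156.  ]
tray [591.37 466.34  30.  ]
tray [621.17 256.88  30.  ]
tray [438.76 235.24  30.  ]
tray [409.42 440.94  30.  ]
trayS [445.58 242.81  30.  ]
trayS [402.2 450.8  30. ]
trayS [604.42 473.55  30.  ]
trayS [633.4  272.12  30.  ]
```

The brow bar comes out at about (631,35) with glasses yaw about -0.40. The handle is at about (523,1), the tray centre at about (518,355) with yaw about 0.14. These fit the given sizes. Next I'll move up above the glasses for a wrist view.

```bash
cat >> h.py <<'E'
from scipy.spatial.transform import Rotation as Ro
def pose():
    s=bot.read_state();q=s["tool_rot"];return s,np.array(s["position"]),Ro.from_quat([q[1],q[2],q[3],q[0]])
def down(a): # tool down, tool y at world angle a
    y=np.array([np.cos(a),np.sin(a),0]);z=np.array([0,0,-1.]);return Ro.from_matrix(np.c_[np.cross(y,z),y,z])
def goal(p,a):
    s,P,R=pose();d=R.inv().apply(np.array(p)-P);w=(R.inv()*down(a)).as_rotvec()
    print("t",round(s["time"],2),"row",np.round(np.r_[w/2,d/250],4),"mm",d,"rows",np.linalg.norm(d)/41.7,np.degrees(np.linalg.norm(w))/7.16)
def wray(uv,z,cam="wrist"):
    s,P,R=pose();k=bot.get_calibration("wrist");H=np.array(k["hand_eye"])
    d=R.apply(H[:3,:3]@np.linalg.solve(k["camera_matrix"],[*uv,1]));c=P+R.apply(H[:3,3]);return c+d*(z-c[2])/d[2]
E
python3 -c "
from h import *
goal([631,35,310],-.397); goal([444,316,300],.4)"
```

```text
t 1.1 row [-0.    0.    0.78 -2.26 -1.47 -0.37] mm [-565.37 -367.61  -91.35] rows 16.319809503561423 12.483546294027855
t 1.1 row [-0.    0.    0.38 -1.13 -0.74 -0.33] mm [-282.27 -183.81  -81.35] rows 8.30999312253642 6.105789833345552
```

>>> {"method": "play_rows", "body": {
  "commands": [0,0,0.38,-1,-0.65,-0.36,-1,0,0,0.38,-1,-0.65,-0.36,-1,0,0,0.38,-1,-0.65,-0.36,-1,0,0,0.38,-1,-0.65,-0.36,-1,0,0,0.38,-1,-0.65,-0.36,-1,0,0,0.38,-1,-0.65,-0.36,-1,0,0,0.38,-1,-0.65,-0.36,-1,0,0,0.38,-1,-0.65,-0.36,-1,0,0,0.38,-1,-0.65,-0.36,-1]
}}

```text
time: 1.85
position: [427.7, 342.6, 311.1]
tool_rot: [0.003, 0.556, 0.831, 0.001]
contact_force: [0.2, -0.4, -0.1]
opening: 0.997
grip_force: 0.0
```

```bash
python3 -c "
from h import *
print(pose()[1]);goal([631,35,310],-.397)
f=bot.grab_frame('wrist');cv2.imwrite('pics/w1.png',f[:,:,::-1])
print([(n,[(d['at'],d['conf'],wray(d['at'],4)) for d in bot.spot_point('wrist',n)[:1]]) for n in ['tray']])"
```

```text
[427.73 342.61 311.06]
t 1.85 row [ 0.    0.    0.39 -1.45  0.28  0.01] mm [-361.92   70.37    2.39] rows 8.84178153159556 6.31284535692321
[('tray', [([383.0, 159.2], 0.78, array([507.48, 367.21,   4.  ]))])]
```

View pics/w1.png

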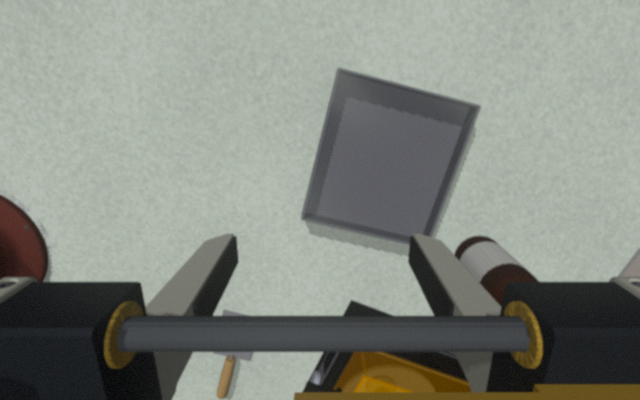

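The wrist view shows all four tray rim corners: (338,69), (479,107), (434,240) and (303,218). I'll compute the tray pose from those and continue.

```bash
python3 -c "
from h import *
C=np.array([wray(u,30) for u in [(338,69),(479,107),(434,240),(303,218)]]);print(C,C.mean(0))
print(np.linalg.norm(C-np.roll(C,1,0),axis=1))"
```

```text
[[400.16 450.47  30.  ]
 [584.12 479.    30.  ]
 [620.49 292.65  30.  ]
 [434.25 250.58  30.  ]] [509.76 368.18  30.  ]
[202.77 186.16 189.87 190.93]
```

>>> {"method": "play_rows", "body": {
  "commands": [0,0,0.39,-1,0.28,0.03,-1,0,0,0.39,-1,0.28,0.03,-1,0,0,0.39,-1,0.28,0.03,-1,0,0,0.39,-1,0.28,0.03,-1,0,0,0.39,-1,0.28,0.03,-1,0,0,0.39,-1,0.28,0.03,-1,0,0,0.39,-1,0.28,0.03,-1,0,0,0.39,-1,0.28,0.03,-1]
}}

```text
time: 2.62
position: [586.3, 143.7, 299.8]
tool_rot: [0.001, 0.828, 0.56, -0.001]
contact_force: [0.5, -0.8, -0.2]
opening: 1.0
grip_force: 0.0
```

```bash
python3 -c "
from h import *
print(pose()[1]);goal([631,35,280],-.397)
f=bot.grab_frame('wrist');cv2.imwrite('pics/w2.png',f[:,:,::-1])
for n,z in [('glasses_bridge',194),('cover_handle',125),('cover_hinge',85)]: print(n,[(d['at'],d['conf'],wray(d['at'],z)) for d in bot.spot_point('wrist',n)[:2]])"
```

```text
[586.28 143.65 299.84]
t 2.62 row [-0.    0.    0.01 -0.34  0.33  0.08] mm [-84.17  81.93  20.05] rows 2.857558409298926 0.12881052522863995
glasses_bridge [([411.1, 277.0], 0.64, array([629.83,  42.18, 194.  ]))]
cover_handle [([320.5, 300.1], 0.81, array([525.59,   5.45, 125.  ]))]
cover_hinge []
```

View pics/w2.png

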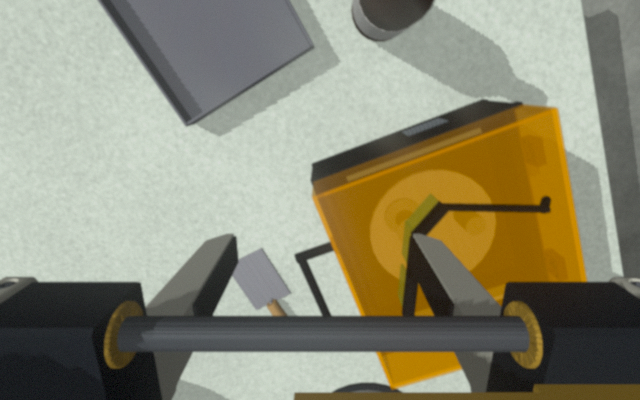

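The wrist view shows the brow bar running between about (410,250) and (412,300), the box at about (450,240) and the handle at about (315,280). This agrees with the earlier estimates. I'll move above the bar.

>>> {"method": "play_rows", "body": {
  "commands": [0,0,0.01,-0.34,0.33,0.16,-1,0,0,0.01,-0.34,0.33,0.16,-1,0,0,0.01,-0.34,0.33,0.16,-1,0,0,0.01,-0.34,0.33,0.16,-1,0,0,0.01,-0.34,0.33,0.16,-1,0,0,0.01,-0.34,0.33,0.16,-1]
}}

```text
time: 3.32
position: [630.4, 39.5, 261.2]
tool_rot: [-0.001, 0.832, 0.555, 0.001]
contact_force: [-0.4, 1.2, 0.4]
opening: 1.004
grip_force: 0.0
```

```bash
python3 -c "
from h import *
print(pose()[1]);goal([630.5,36,175],-.397)
for c in ['wrist','top']:
  f=bot.grab_frame(c)
  r=bot.cut_out(c,'glasses_bridge')[:1]
  print(c,[(d['bbox'],d['conf']) for d in r])
  if c=='wrist': cv2.imwrite('pics/w3.png',f[:,:,::-1]);print([(d['at'],wray(d['at'],194)) for d in bot.spot_point(c,'glasses_bridge')[:1]])"
```

```text
[630.35  39.47 261.16]
t 3.32 row [-0.   -0.    0.   -0.01  0.01  0.34] mm [-3.34  1.58 86.15] rows 2.067764370490263 0.03688471958744645
wrist []
[([323.0, 210.8], array([630.14,  35.21, 194.  ]))]
top [([283.6, 135.1, 57.3, 57.1], 0.58)]
```

View pics/w3.png

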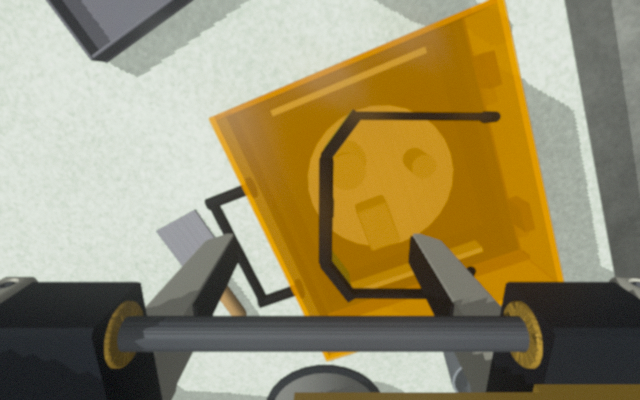

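The wrist view shows the brow bar vertical between the fingers, from (328,160) to (326,265), so it is centred and aligned. I'll descend and grip.

```bash
python3 -c "
from h import *
for n,u,z in [('hl',(213,205),127),('hr',(264,301),127),('cFL',(210,118),156),('cBL',(503,0),156),('cFR',(328,358),156)]: print(n,wray(u,z))"
```

```text
hl [527.41  56.18 127.  ]
hr [526.42 -57.06 127.  ]
cFL [572.57 126.87 156.  ]
cBL [804.85 119.74 156.  ]
cFR [ 569.84 -124.19  156.  ]
```

>>> {"method": "play_rows", "body": {
  "commands": [0,0,0,-0.01,0.005,0.1,-1,0,0,0,-0.01,0.005,0.2,-1,0,0,0,-0.01,0.005,0.27,-1,0,0,0,-0.01,0.005,0.32,-1,0,0,0,-0.01,0.005,0.34,-1,0,0,0,-0.01,0.005,0.34,-1,0,0,0,-0.01,0.005,0.34,0.0,0,0,0,-0.01,0.005,0.34,0.4,0,0,0,-0.01,0.005,0.34,0.6,0,0,0,-0.01,0.005,0.34,0.7],
  "squeeze": 15
}}

```text
time: 4.4
position: [631.4, 33.7, 177.2]
tool_rot: [0.0, 0.833, 0.554, 0.001]
contact_force: [-0.3, 0.5, 0.6]
opening: 0.761
grip_force: 0.0
```

>>> {"method": "play_rows", "body": {
  "commands": [0,0,0,0,0,0,0.8,0,0,0,0,0,0,0.9,0,0,0,0,0,0,1,0,0,0,0,0,0,1,0,0,0,0,0,0,1,0,0,0,0,0,0,1,0,0,0,0,0,0,1,0,0,0,0,0,0,1]
}}

```text
time: 5.07
position: [630.8, 33.7, 176.1]
tool_rot: [-0.0, 0.833, 0.554, -0.0]
contact_force: [0.7, 0.3, -0.5]
opening: 0.189
grip_force: 0.0
```

>>> {"method": "play_rows", "body": {
  "commands": [0,0,0,0,0,0,1,0,0,0,0,0,0,1,0,0,0,0,0,0,1,0,0,0,0,0,0,1,0,0,0,0,0,-0.02,1,0,0,0,0,0,-0.04,1]
}}

```text
time: 5.57
position: [630.5, 33.7, 186.1]
tool_rot: [-0.0, 0.833, 0.554, -0.001]
contact_force: [0.3, 0.8, -0.8]
opening: 0.107
grip_force: 15.0
```

Gripped: the opening is 10 mm at 15 N. Lifting.

>>> {"method": "play_rows", "body": {
  "commands": [0,0,0,0,0,-0.06,1,0,0,0,0,0,-0.14,1,0,0,0,0,0,-0.24,1,0,0,0,0,0,-0.34,1,0,0,0,0,0,-0.42,1,0,0,0,0,0,-0.45,1,0,0,0,0,0,-0.45,1]
}}

```text
time: 6.15
position: [632.0, 33.3, 301.2]
tool_rot: [0.001, 0.833, 0.554, 0.002]
contact_force: [0.6, -0.1, -1.1]
opening: 0.106
grip_force: 15.0
```

```bash
python3 -c "
from h import *
goal([459,350,290],.13)
f=bot.grab_frame('wrist');cv2.imwrite('pics/w4.png',f[:,:,::-1])
for n in ['glasses','glasses_bridge']: print(n,[(d['bbox'],d['conf']) for d in bot.boxes_of('wrist',n)[:1]])"
```

```text
t 6.15 row [ 0.   -0.   -0.26  0.9  -1.13  0.04] mm [ 225.14 -282.02   10.39] rows 8.657409504617435 4.217715066322176
glasses [([311.7, 109.7, 274.7, 272.3], 0.78)]
glasses_bridge [([311.1, 109.4, 273.8, 274.9], 0.8)]
```

>>> {"method": "play_rows", "body": {
  "commands": [0,0,-0.02,0.05,-0.06,0,1,0,0,-0.05,0.14,-0.17,0,1,0,0,-0.08,0.25,-0.31,0,1,0,0,-0.11,0.36,-0.45,0,1,0,0,-0.14,0.47,-0.59,0,1,0,0,-0.17,0.58,-0.73,0,1,0,0,-0.2,0.69,-0.86,0,1,0,0,-0.22,0.77,-0.96,0,1,0,0,-0.23,0.8,-1,0,1,0,0,-0.23,0.8,-1,0,1]
}}

```text
time: 7.13
position: [473.1, 320.6, 296.5]
tool_rot: [-0.002, 0.68, 0.733, -0.002]
contact_force: [1.0, -0.9, -0.7]
opening: 0.102
grip_force: 15.0
```

```bash
python3 -c "
from h import *
goal([459,350,290],.13)
f=bot.grab_frame('wrist');cv2.imwrite('pics/w5.png',f[:,:,::-1])
f=bot.grab_frame('top');cv2.imwrite('pics/t5.png',f[:,:,::-1])
"
```

```text
t 7.13 row [-0.   -0.   -0.03  0.12 -0.05  0.03] mm [ 30.36 -11.84   6.61] rows 0.7974532060411184 0.4461839448799507
```

View pics/w5.png

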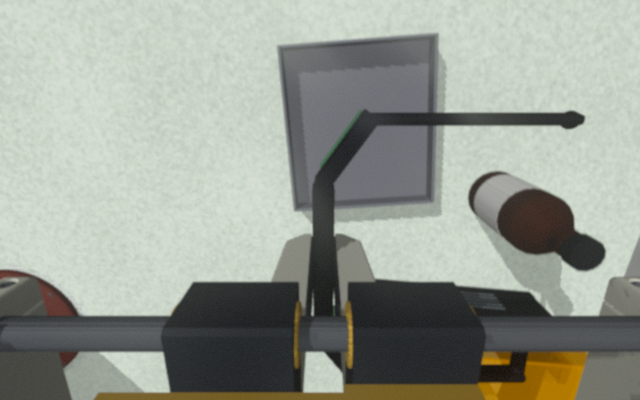

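The wrist view shows the glasses held level, with the tray rim corners at (279,47), (438,34), (435,202) and (295,210).

```bash
python3 -c "
from h import *
C=np.array([wray(u,30) for u in [(279,47),(438,34),(435,202),(295,210)]]);print(C,C.mean(0))
print(np.linalg.norm(C-np.roll(C,1,0),axis=1))
print('bottle',ray('top',(214,157),185))
c=C.mean(0)[:2]
e=[np.arctan2(*(C[1]-C[0])[1::-1]),np.arctan2(*(C[2]-C[3])[1::-1]),np.arctan2(*(C[0]-C[3])[1::-1])-np.pi/2,np.arctan2(*(C[1]-C[2])[1::-1])-np.pi/2];print(np.round(e,3))
"
```

```text
[[417.73 436.8   30.  ]
 [602.61 462.52  30.  ]
 [632.82 256.69  30.  ]
 [444.48 233.1   30.  ]] [524.41 347.28  30.  ]
[205.45 186.66 208.04 189.82]
bottle [709.51 266.49 185.  ]
[0.14 0.12 0.13 0.15]
```

```bash
python3 -c "
from h import *
goal([465.5,343.5,100],.135)"
```

```text
t 7.23 row [-0.    0.   -0.04  0.12 -0.04  0.79] mm [ 30.53  -9.51 197.28] rows 4.792663113846112 0.5729210994359618
```

>>> {"method": "play_rows", "body": {
  "commands": [0,0,-0.02,0.06,-0.02,0.05,1,0,0,-0.036,0.12,-0.038,0.15,1,0,0,-0.036,0.122,-0.038,0.27,1,0,0,-0.036,0.122,-0.038,0.39,1,0,0,-0.036,0.122,-0.038,0.51,1,0,0,-0.036,0.122,-0.038,0.62,1,0,0,-0.036,0.122,-0.038,0.72,1,0,0,-0.036,0.122,-0.038,0.78,1,0,0,-0.036,0.122,-0.038,0.79,1,0,0,-0.036,0.122,-0.038,0.79,1]
}}

```text
time: 8.07
position: [467.1, 341.8, 100.0]
tool_rot: [0.001, 0.659, 0.752, -0.002]
contact_force: [-0.2, 0.1, -0.1]
opening: 0.105
grip_force: 15.0
```

```bash
python3 -c "
from h import *
goal([465.5,343.5,26],.135)"
```

```text
t 8.07 row [-0.    0.   -0.    0.01 -0.    0.3 ] mm [ 2.09 -1.2  74.02] rows 1.7759064919374956 0.04162464609721066
```

>>> {"method": "play_rows", "body": {
  "commands": [0,0,0,0.006,-0.004,0.04,1,0,0,0,0.006,-0.004,0.1,1,0,0,0,0.006,-0.004,0.16,1,0,0,0,0.006,-0.004,0.21,1,0,0,0,0.006,-0.004,0.25,1,0,0,0,0.006,-0.004,0.275,1,0,0,0,0.006,-0.004,0.29,1,0,0,0,0.006,-0.004,0.295,1,0,0,0,0.006,-0.004,0.295,1,0,0,0,0.006,-0.004,0.295,1]
}}

```text
time: 8.9
position: [465.5, 346.2, 28.0]
tool_rot: [0.0, 0.658, 0.753, 0.001]
contact_force: [-0.0, -0.7, 0.3]
opening: 0.108
grip_force: 15.0
```

>>> {"method": "play_rows", "body": {
  "commands": [0,0,0,0,0,0.005,1,0,0,0,0,0,0.008,1,0,0,0,0,0,0.01,1,0,0,0,0,0,0.01,1]
}}

```text
time: 9.23
position: [465.0, 346.0, 24.9]
tool_rot: [-0.0, 0.658, 0.753, 0.0]
contact_force: [0.1, -0.8, -1.0]
opening: 0.105
grip_force: 15.0
```

>>> {"method": "play_rows", "body": {
  "commands": [0,0,0,0,0,0.004,1,0,0,0,0,0,0.007,1,0,0,0,0,0,0.007,1,0,0,0,0,0,0.007,1]
}}

```text
time: 9.57
position: [465.2, 346.1, 24.0]
tool_rot: [-0.0, 0.658, 0.753, 0.0]
contact_force: [-0.3, -0.5, 4.7]
opening: 0.106
grip_force: 15.0
```

It has touched down lightly at about 5 N. I'll open the fingers a little.

>>> {"method": "play_rows", "body": {
  "commands": [0,0,0,0,0,0,0.7,0,0,0,0,0,0,0.6,0,0,0,0,0,0,0.5,0,0,0,0,0,0,0.5,0,0,0,0,0,0,0.5,0,0,0,0,0,0,0.5]
}}

```text
time: 10.07
position: [465.0, 345.9, 23.0]
tool_rot: [-0.0, 0.658, 0.753, -0.0]
contact_force: [0.3, -0.1, -0.3]
opening: 0.249
grip_force: 0.0
```

>>> {"method": "play_rows", "body": {
  "commands": [0,0,0,0,0,-0.02,0.5,0,0,0,0,0,-0.06,0.5,0,0,0,0,0,-0.12,0.5,0,0,0,0,0,-0.22,0.5,0,0,0,0,0,-0.35,0.5,0,0,0,0,0,-0.5,0.5,0,0,0,0,0,-0.65,0.5,0,0,0,0,0,-0.8,0.5,0,0,0,0,0,-0.9,0.5,0,0,0,0,0,-0.95,0.5]
}}

```text
time: 10.9
position: [466.7, 346.6, 266.3]
tool_rot: [0.001, 0.658, 0.753, 0.004]
contact_force: [0.2, -0.3, 0.1]
opening: 0.251
grip_force: 0.0
```

```bash
python3 -c "
from h import *
print(pose()[1]);goal([527,1,270],-.015)
f=bot.grab_frame('wrist');g=bot.grab_frame('top')
cv2.imwrite('pics/w6.png',np.vstack([f,g[100:300]])[:,:,::-1])"
```

```text
[466.71 346.63 266.34]
t 10.9 row [ 0.   -0.    0.07 -1.4   0.05 -0.02] mm [-350.58   13.39   -5.1 ] rows 8.414109847401212 1.1994128594671025
```

View pics/w6.png

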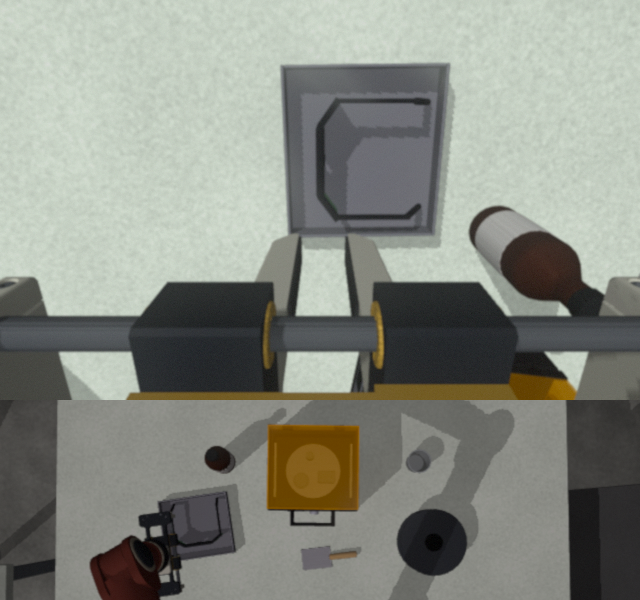

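The glasses stand upright inside the tray at about (375,155), clear of the walls. Next is the handle.

>>> {"method": "play_rows", "body": {
  "commands": [0,0,0.03,-0.1,0.01,0,0.4,0,0,0.07,-0.25,0.025,0,0.4,0,0,0.07,-0.41,0.03,0,0.4,0,0,0.07,-0.57,0.035,0,0.4,0,0,0.07,-0.73,0.04,0,0.4,0,0,0.07,-0.89,0.045,0,0.4,0,0,0.07,-1,0.05,0,0.4,0,0,0.07,-1,0.05,0,0.4]
}}

```text
time: 11.67
position: [511.1, 91.0, 260.2]
tool_rot: [0.002, 0.713, 0.701, -0.002]
contact_force: [0.5, -0.2, 0.5]
opening: 0.3
grip_force: 0.0
```

```bash
python3 -c "
from h import *
goal([527,1,240],-.012)"
```

```text
t 11.67 row [-0.    0.   -0.   -0.36  0.07  0.08] mm [-89.57  17.53  20.63] rows 2.2440150312573532 0.06459530449974235
```

>>> {"method": "play_rows", "body": {
  "commands": [0,0,0,-0.12,0.025,0.03,0.4,0,0,0,-0.25,0.05,0.06,0.4,0,0,0,-0.34,0.07,0.08,0.4,0,0,0,-0.36,0.07,0.08,0.4,0,0,0,-0.36,0.07,0.08,0.4,0,0,0,-0.36,0.07,0.08,0.4]
}}

```text
time: 12.17
position: [527.6, 11.4, 240.1]
tool_rot: [-0.001, 0.708, 0.706, -0.0]
contact_force: [-0.6, -0.0, 1.4]
opening: 0.3
grip_force: 0.0
```

```bash
python3 -c "
from h import *
print(pose()[1]);goal([527,1,106],-.012)
f=bot.grab_frame('wrist');cv2.imwrite('pics/w7.png',f[:,:,::-1])
print([(d['at'],d['conf'],wray(d['at'],125)) for d in bot.spot_point('wrist','cover_handle')[:2]])"
```

```text
[527.61  11.39 240.1 ]
t 12.17 row [-0.   -0.    0.   -0.04 -0.    0.54] mm [-10.56  -0.36 134.09] rows 3.22554142542484 0.06729698563103058
[([321.5, 194.3], 0.82, array([527.36,   5.05, 125.  ]))]
```

View pics/w7.png

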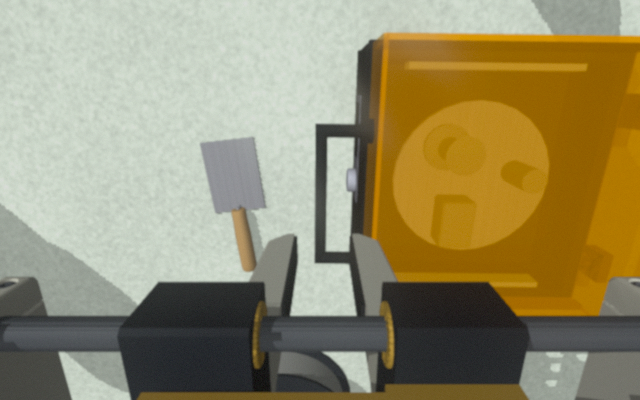

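The handle bar is vertical at column 321, rows 125–262, centred between the fingers. I'll descend and grip.

>>> {"method": "play_rows", "body": {
  "commands": [0,0,0,-0.03,0,0.06,0.4,0,0,0,-0.03,0,0.16,0.4,0,0,0,-0.03,0,0.26,0.4,0,0,0,-0.03,0,0.35,0.4,0,0,0,-0.03,0,0.43,0.4,0,0,0,-0.03,0,0.49,0.4,0,0,0,-0.03,0,0.525,0.4,0,0,0,-0.03,0,0.536,0.4,0,0,0,-0.03,0,0.536,0.4,0,0,0,-0.03,0,0.536,0.4],
  "squeeze": 20
}}

```text
time: 13.1
position: [528.8, 2.9, 107.4]
tool_rot: [0.0, 0.709, 0.706, 0.001]
contact_force: [0.7, -0.5, 0.1]
opening: 0.298
grip_force: 0.0
```

>>> {"method": "play_rows", "body": {
  "commands": [0,0,0,0,0,0,0.5,0,0,0,0,0,0,0.6,0,0,0,0,0,0,0.7,0,0,0,0,0,0,0.8,0,0,0,0,0,0,0.9,0,0,0,0,0,0,1,0,0,0,0,0,0,1,0,0,0,0,0,0,1,0,0,0,0,0,0,1,0,0,0,0,0,0,1]
}}

```text
time: 13.93
position: [525.2, 2.4, 106.7]
tool_rot: [-0.002, 0.709, 0.705, -0.002]
contact_force: [-5.8, 0.4, 5.4]
opening: 0.1
grip_force: 20.0
```

```bash
python3 -c "
from h import *
s,P,R=pose();print(s)
a=.1409;r=284.8
p0=R.apply([0,0,0])
for i in range(0,51,5):
  t=np.radians(i);d=np.array([-r*np.cos(a+t)+282,0,r*np.sin(a+t)-40]);d=Ro.from_euler('z',-.012).apply(d)
  print(i,R.inv().apply(d)/250)"
```

```text
{'time': 13.9333, 'qpos': array([-0.26,  0.59,  0.32,  1.91, -0.28,  0.69,  0.23]), 'qd': array([-0.,  0., -0.,  0.,  0.,  0., -0.]), 'effort': array([  0.06, -36.43,   3.23, -13.26,  -0.23,  -1.57,   0.03]), 'position': array([525.16,   2.39, 106.66]), 'tool_rot': array([-0.  ,  0.71,  0.71, -0.  ]), 'contact_force': array([-5.78,  0.43,  5.44]), 'torque': array([-0.01,  1.26, -0.01]), 'grip_force': 19.996419847011566, 'opening': 0.09986842977942116}
0 [-0.  0.  0.]
5 [-0.    0.02 -0.1 ]
10 [-0.    0.04 -0.19]
15 [-0.    0.08 -0.29]
20 [-0.    0.12 -0.38]
25 [-0.    0.17 -0.46]
30 [-0.    0.23 -0.54]
35 [-0.    0.29 -0.62]
40 [-0.    0.36 -0.69]
45 [-0.    0.44 -0.75]
50 [-0.    0.52 -0.81]
```

Gripped at handle height 125.7 mm against the 125 expected. I'll lift slowly along the arc.

>>> {"method": "play_rows", "body": {
  "commands": [0,0,0,0,-0.005,-0.02,1,0,0,0,0,0.0,-0.049,1,0,0,0,0,0.01,-0.098,1,0,0,0,0,0.022,-0.146,1,0,0,0,0,0.036,-0.193,1,0,0,0,0,0.052,-0.24,1,0,0,0,0,0.07,-0.286,1,0,0,0,0,0.09,-0.332,1,0,0,0,0,0.113,-0.376,1,0,0,0,0,0.137,-0.419,1]
}}

```text
time: 14.77
position: [561.1, 1.8, 212.0]
tool_rot: [-0.001, 0.709, 0.705, -0.001]
contact_force: [-2.9, -0.8, -2.2]
opening: 0.101
grip_force: 20.0
```

>>> {"method": "play_rows", "body": {
  "commands": [0,0,0,0,0,0,1,0,0,0,0,0,0,1,0,0,0,0,0,0,1,0,0,0,0,0,0,1]
}}

```text
time: 15.1
position: [560.3, 1.8, 210.6]
tool_rot: [-0.001, 0.709, 0.705, -0.002]
contact_force: [-5.1, -0.3, -0.1]
opening: 0.099
grip_force: 20.0
```

```bash
python3 -c "
from h import *
s,P,R=pose();print(P,s['contact_force'],s['grip_force'],s['opening'])
g=P-R.apply([0,0,19]);h=np.array([525.2+282,2,85.7]);d=h-g;print('angle',np.degrees(np.arctan2(-d[2],d[0]))-8.07,'r',np.hypot(d[0],d[2]),R.as_matrix())"
```

```text
[560.31   1.77 210.64] [-5.1  -0.27 -0.1 ] 20.005272030830383 0.09924241282804766
angle 22.1811587326402 r 285.716786491782 [[ 0.01  1.   -0.  ]
 [ 1.   -0.01 -0.  ]
 [-0.   -0.   -1.  ]]
```

>>> {"method": "play_rows", "body": {
  "commands": [0,0,0,0,0.024,-0.043,1,0,0,0,0,0.052,-0.084,1,0,0,0,0,0.082,-0.123,1,0,0,0,0,0.114,-0.162,1,0,0,0,0,0.147,-0.199,1,0,0,0,0,0.182,-0.235,1,0,0,0,0,0.218,-0.268,1,0,0,0,0,0.255,-0.301,1,0,0,0,0,0.285,-0.324,1,0,0,0,0,0.295,-0.332,1]
}}

```text
time: 15.93
position: [635.5, 0.5, 297.0]
tool_rot: [0.0, 0.709, 0.705, -0.001]
contact_force: [-8.1, -0.7, 7.6]
opening: 0.096
grip_force: 20.0
```

>>> {"method": "play_rows", "body": {
  "commands": [0,0,0,0,0,0,1,0,0,0,0,0,0,1,0,0,0,0,0,0,1,0,0,0,0,0,0,1]
}}

```text
time: 16.27
position: [634.6, 0.5, 296.2]
tool_rot: [-0.0, 0.709, 0.705, -0.001]
contact_force: [-8.1, -1.9, 8.1]
opening: 0.098
grip_force: 20.0
```

```bash
python3 -c "
from h import *
s,P,R=pose();print(P,s['contact_force'],s['grip_force'],s['opening'])
g=P-R.apply([0,0,19]);h=np.array([525.2+282,2,85.7]);d=h-g;print('angle',np.degrees(np.arctan2(-d[2],d[0]))-8.07,'r',np.hypot(d[0],d[2]))
f=bot.grab_frame('scene');cv2.imwrite('pics/s8.png',cv2.resize(f[100:340,160:540],None,fx=2,fy=2)[:,:,::-1])"
```

```text
[634.55   0.51 296.24] [-8.08 -1.86  8.14] 19.99147117137909 0.09827571806215495
angle 44.986746716143365 r 287.19730847085015
```

View pics/s8.png

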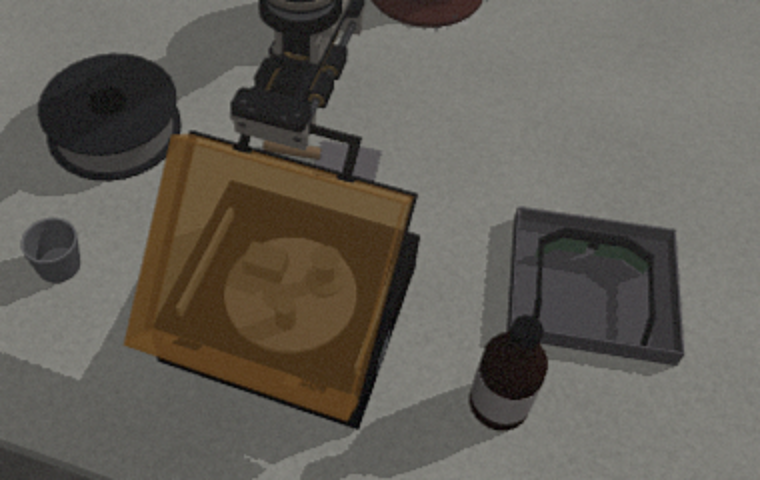

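The cover is open at about 45° with the bar held firmly. The chord check gives 45.2°. The glasses stand upright in the tray at about (595,290), and everything else is where it was. Handing in.

```bash
python3 -c "
from station import bot
print(bot.hand_in())"
```

```text
the job is handed in; nothing more can be done
None
```

The glasses are standing right way up in the grey tray, the arm is holding the amber cover open at about 45°, nothing else looked moved in the last picture, and the job is handed in.

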